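Load the dark pepper mill into the roll-down rack

TASK

On the sorting counter of a second-hand kitchenware shop, load the dark wooden pepper mill into the gravity rack: let it go in the open upper end, lying across the track with its brass knob sticking out over the low red kerb, so that it rolls freely down under the clear roof and comes to rest against the end stop. Leave the pale wooden mill where it lies.

Things in the scene. Friction and masses are not known exactly. Their poses are not given: they have to be found in the camera images.
- dark_mill_center (a point): Dark brown wooden pepper mill lying on a low fixed stand (42 mm wide, narrower than the mill, up to 14.5 mm high). It is a cylinder 50 mm across and 76 mm long, 0.18 kg; a brass knob 20 mm across sticks 46 mm out of one end. This point: centre of the cylinder, 35 mm above the table. y axis: along the mill, knob at the -y end; z up at the start. Grip it across the 50 mm.
- dark_mill_knob (a point): Tip of the dark mill's brass knob, on the mill's axis, 84 mm from the centre of its cylinder. The line from that centre to here is the way the knob points.
- pale_mill_center (a point): A mill of the same shape and size but of pale wood with a steel knob, on a second stand of the same kind; point and axes as for the dark mill. Not to be moved.
- rack_mouth (a point): Open upper end of the fixed roll-down rack: middle of the track floor, 60 mm from the upper edge, 97 mm above the table. Let the mill go about 12 mm above the floor here (room for fingers). x axis: level, down the track; y: level, across; z up. Floor 116 mm wide, falling 20 mm per 100. At +y a white wall 40 mm high; at -y a red kerb 10 mm high for the knob to overhang. Turned otherwise, it jams.
- rack_roof (a point): Middle of the upper edge of the same rack's clear roof, on its top, 104 mm (level) down the track from the mouth point and 70 mm above the floor; same axes. From here to the end stop the roof covers the track, 66 mm clear above the floor, so a mill gets to the end only by rolling (about 2 s). The stop's face is 240 mm (level) from the mouth point; at rest a mill's centre is 25 mm before it.
Mind the look-alikes: they are no part of the job. Of the things that look like the part that bears dark_mill_center, the smallest one is meant.

How it is judged:
By the outcome, as a careful person would: the job done as asked, in the order asked, and still so for the second after the job is handed in, with the robot touching nothing.
It also fails if it takes over 43 s, if anything falls off the work surface, if the arm or the gripper's body presses on something with over 40 N, if the wrist force passes 120 N, or if a joint passes its speed limit or range.

ROBOT

A 7-joint arm with a two-finger parallel gripper is mounted at the origin on the work surface. World frame = base frame: x ahead of the robot, y to its left, z up, the work surface at z = 0. Lengths are in m, angles in rad, forces in N, time in s.
With the tool pointing down it reaches from about 0.4 to 0.875 m from the base axis. Payload 6.5 kg.
Tool frame: the origin (TCP) lies midway between the tips of the shut fingers; the grasp point (between the pads) lies 19 mm behind it; z points along the fingers, y is the line along which they close (so a half turn about z gives the same grasp; the last joint's range is limited). The gripper opens to 85 mm and grips with 20 to 120 N. Pads are 22 mm wide; open, the fingers measure 114 mm over their backs; the gripper's body (76 mm by 85 mm) begins 54 mm behind the grasp point. The pads swing forward as they close: fully open they stand 13 mm farther back than shut.
Start: joints at [1.203, 0.536, -0.004, 1.538, 0.003, 1.067, -0.071], TCP at [0.193, -0.621, 0.231] pointing down, gripper open.
Joint ranges: [-2.7, 2.7], [-0.37, 2.16], [-1.27, 1.26], [0.24, 2.4], [-1.31, 4.45], [0.19, 1.91], [-2.76, 2.76]. Speed limits (rad/s): [2.39, 2.39, 3.14, 3.14, 3.14, 3.14, 3.14].

INTERFACE

Orientations are given as a unit quaternion [x, y, z, w].
In Python, from bench import telemetry, viewer, arm, masks_of, place_of gives the robot as it stands.
- The arm moves only by the tool servo_tool, never from a script. Its argument "plan" is a list of rows, each an object with "hand": the opening, from 0 (shut) to 1 (fully open); "delta_pos": the shift along the world's x, y, z in mm, a list of three; "turn": the turn about the world's z in units of 6 degrees (1.0 is 6 degrees). A call has 1 to 12 rows; each row is the pose to reach, as a shift and turn from the pose commanded when the call began; what a row does not reach only later rows make up. A row lasts 1/12 s, in which the tool goes at most 41.7 mm and 7.16 degrees, less where a joint would pass 70% of its speed; a pose out of reach is approached as far as the arm can. A call with a gripper value outside its range is refused whole. The fingers move at their own pace and stop on an object; the grip force is fixed at half the most. Time passes only in rows, so rows that repeat a pose let the fingers close. It gives the time, the measured TCP pose, the force, the opening and the grip force at its end, in the units of the state.
- telemetry.state(): the state, without advancing time (a new reading comes with each control period).
- viewer.get_image(name): name is "scene" or "top"; returns a dict with "color" (420x560x3 uint8, blue, green, red), "fovy" (degrees; the focal length in pixels is half the picture's height over the tangent of half this angle, whatever the lens; pixels are square), "cx", "cy" (the principal point, pixels), "k1" (the pictures are not rectified: a ray, as slopes to the right and down, at radius r is drawn at 1 + k1 r^2 times it, then the intrinsics apply), "xyz" and "rotation" of the camera in the world. Camera axes: x right, y up, looking along -z (the intrinsics and any distortion apply to the point x, -y, -z); pixel columns grow to the right and rows downward; lengths in m; the calibration is good to about 2 mm. A picture is of the moment at which its call begins. There is no depth.
- arm.sign_off(): hands the job in; it is judged then, once.
Trained networks look in a picture, given as the dict that the camera call returned (one of the last four; its "shot" number tells which), for a name from the list of things; names that differ only in an ending like _2 or _b are one class to them, and where a whole thing is asked for, a point or a joint stands for the part that bears it (a point fixed in the world has none). Each returns a list of dicts, best first, with "score" (0 to 1); they miss things now and then, are a little off and sometimes report something else, mostly with a low value. They report only what shows in the picture. A call takes as long as a camera call. They do not tell look-alikes from the thing itself.
- masks_of(picture, query): "mask" (420x560 bool, what is visible of it) and "extent" ([centre column, centre row, width, height] in pixels, round what is visible of it).
- place_of(picture, query): "uv" ([column, row] in pixels: a listed point, or the origin of a listed thing).
The state is a dict: "clock": time; "joints": joint angles; "qvel": joint speeds; "effort": joint torques, N m; "tcp_pos": TCP position; "eef_rot": TCP orientation; "force": force on the tool from outside, world axes, zero at the start; "torque": the same for the moment, N m; "gripper_width": finger opening in m; "grasp_force": force on a finger pad.
Only numpy, scipy, OpenCV 4.12 (cv2) and the standard library are available. Lean on these libraries where they do the work, as an engineer would, in place of code of your own. Each camera call takes 0.05 s, during which the arm holds its last target. There are 200 camera calls.

## Working session

There is one attempt and no reset: what is moved stays moved. The work goes in short steps, Python scripts to look and compute and a tool call to move; the robot and the scene stay as the last step left them, time stands still between calls to the robot, and variables do not carry over. Pictures are saved under pics/ and viewed, at most 10 in all, crops included, and the job is handed in when it is done.

Besides the shell and the picture viewer there is one more tool, called as name(argument=value, ...), one argument or row to a line, values as JSON. servo_tool: Moves the arm, as the interface text tells. Its arguments: {"type":"object","properties":{"plan":{"type":"array","items":{"type":"object","properties":{"hand":{"type":"number"},"delta_pos":{"type":"array","items":{"type":"number"}},"turn":{"type":"number"}}}}},"required":["plan"]}

```bash
mkdir -p pics; cat > h.py <<'E'
import numpy as np, cv2
from bench import telemetry, viewer, arm, masks_of, place_of
NAMES=["dark_mill_center","dark_mill_knob","pale_mill_center","rack_mouth","rack_roof"]
def K(p):
    f=p["color"].shape[0]/2/np.tan(np.radians(p["fovy"])/2)
    return np.array([[f,0,p["cx"]],[0,f,p["cy"]],[0,0,1.]])
def D(p): return np.array([p["k1"],0,0,0,0.])
def ray(p,uv):
    s=cv2.undistortPoints(np.array([[uv]],float),K(p),D(p))[0,0]
    return np.array(p["xyz"]),np.array(p["rotation"]).reshape(3,3)@np.array([s[0],-s[1],-1])
def on_z(p,uv,z):
    o,d=ray(p,uv); return o+d*(z-o[2])/d[2]
def proj(p,X):
    c=(np.array(X)-p["xyz"])@np.array(p["rotation"]).reshape(3,3)
    return cv2.projectPoints((c*[1,-1,-1]).reshape(-1,1,3),np.zeros(3),np.zeros(3),K(p),D(p))[0][:,0]
def tri(a,b):
    (o1,d1),(o2,d2)=a,b
    s=np.linalg.lstsq(np.c_[d1,-d2],o2-o1,rcond=None)[0]
    x,y=o1+s[0]*d1,o2+s[1]*d2; return (x+y)/2,np.linalg.norm(x-y)
E
cat > a.py <<'E'
from h import *
np.set_printoptions(precision=3,suppress=True)
for c in ("scene","top"):
    p=viewer.get_image(c); cv2.imwrite(f"pics/{c}0.png",p["color"]); print(c,p["xyz"],p["fovy"],p["k1"])
    for n in NAMES:
        print(n,[(round(float(q["score"]),2),np.round(q["uv"],1)) for q in place_of(p,n)])
        if "knob" not in n and "rack" not in n: print("  m",[(round(float(q["score"]),2),np.round(q["extent"])) for q in masks_of(p,n)])
print(telemetry.state())
E
python3 a.py
```

```text
scene [ 1.314 -0.191  1.126] 45.79698582399047 -0.1684276356360083
dark_mill_center [(0.82, array([263.3, 195.1])), (0.62, array([185.4, 197.2])), (0.55, array([184.6, 243.8]))]
  m [(0.92, array([272., 197.,  63.,  28.])), (0.75, array([182., 244.,  49.,  24.]))]
dark_mill_knob [(0.73, array([158.7, 254.9])), (0.72, array([222.5, 204.2])), (0.65, array([301.4, 190. ]))]
pale_mill_center [(0.73, array([258. , 241.9]))]
  m [(0.84, array([259., 247.,  28.,  45.]))]
rack_mouth []
rack_roof [(0.7, array([403.8, 231.6]))]
top [ 0.382 -0.049  0.879] 57.33898856022234 -0.008808994836352944
dark_mill_center [(0.83, array([402.9, 211.8])), (0.77, array([295.7, 266.7])), (0.61, array([403.9, 287.6]))]
  m [(0.87, array([412., 209.,  58.,  34.])), (0.6, array([392., 288.,  81.,  46.])), (0.56, array([286., 269.,  81.,  37.]))]
dark_mill_knob [(0.71, array([442.3, 198. ])), (0.71, array([246.9, 273.1])), (0.67, array([353.7, 270.3]))]
pale_mill_center [(0.76, array([316.6, 194.1]))]
  m [(0.59, array([316., 187.,  32.,  55.]))]
rack_mouth [(0.97, array([161.2, 185.3]))]
rack_roof [(0.81, array([144.4, 128.4]))]
{'clock': 0.8, 'joints': array([ 1.203,  0.536, -0.004,  1.538,  0.003,  1.067, -0.071]), 'qvel': array([0.002, 0.001, 0.001, 0.001, 0.   , 0.   , 0.001]), 'effort': array([ -0.   , -58.328,   1.047, -25.943,   0.012,   0.002,  -0.   ]), 'tcp_pos': array([ 0.193, -0.621,  0.231]), 'eef_rot': array([ 0.989,  0.15 , -0.   ,  0.   ]), 'force': array([ 0.554, -0.08 ,  0.081]), 'torque': array([-0.004,  0.011, -0.016]), 'grasp_force': 0.0, 'gripper_width': 0.08566667604811228}
```

View pics/scene0.png

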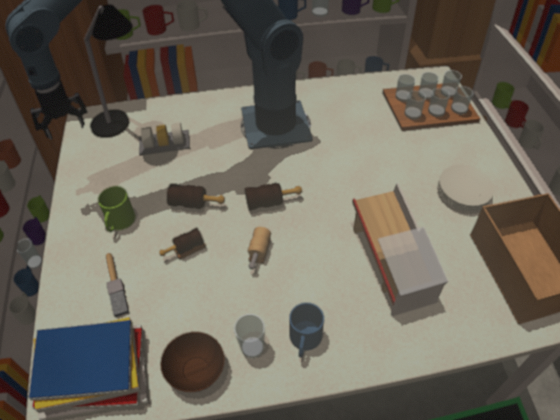

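View pics/top0.png

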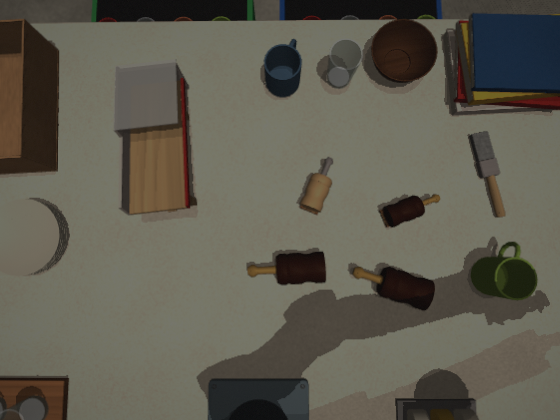

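Dark mill-like things are at top-view (403,212), (301,268) and (405,288); in the scene view they are at (186,244), (268,196) and (186,196). The smallest is the one at top (403,212) / scene (186,244), with its knob at top (438,198). I'll measure all three and check this in a crop.

```bash
cat > b.py <<'E'
from h import *
np.set_printoptions(precision=4,suppress=True)
s=viewer.get_image("scene"); t=viewer.get_image("top")
cv2.imwrite("pics/crop.png",cv2.convertScaleAbs(cv2.resize(t["color"][165:320,240:460],None,fx=3.6,fy=3.6,interpolation=cv2.INTER_CUBIC),alpha=2))
for q in masks_of(t,"dark_mill_center"):
    r=cv2.minAreaRect(np.argwhere(q["mask"])[:,::-1].astype(np.float32)); print("top mask",r)
    b=cv2.boxPoints(r); w=np.array([on_z(t,x,.035) for x in b]); print(" size",np.linalg.norm(w[0]-w[1]),np.linalg.norm(w[1]-w[2]), w.mean(0))
def near(p,n,uv): return min((q["uv"] for q in place_of(p,n)),key=lambda u:np.hypot(*(np.array(u)-uv)))
for n,a,b in [("dark_mill_center",(185,244),(403,212)),("dark_mill_knob",(159,255),(440,198)),("pale_mill_center",(258,242),(317,194)),("rack_roof",(404,232),(144,128)),]:
    u,v=near(s,n,a),near(t,n,b); print(n,u,v,tri(ray(s,u),ray(t,v)), "z35",on_z(s,u,.035),on_z(t,v,.035))
v=near(t,"rack_mouth",(161,185)); print("mouth",on_z(t,v,.097)); print("roof",on_z(t,near(t,"rack_roof",(144,128)),.097-.0208+.07), on_z(s,near(s,"rack_roof",(404,232)),.097-.0208+.07))
E
python3 b.py
```

```text
top mask ((392.1690368652344, 283.9591064453125), (84.41181945800781, 30.483705520629883), 17.35402488708496)Traceback (most recent call last):
  File "b.py", line 7, in <module>
    b=cv2.boxPoints(r); w=np.array([on_z(t,x,.035) for x in b]); print(" size",np.linalg.norm(w[0]-w[1]),np.linalg.norm(w[1]-w[2]), w.mean(0))
                                    ~~~~^^^^^^^^^^
  File "h.py", line 12, in on_z
    o,d=ray(p,uv); return o+d*(z-o[2])/d[2]
        ~~~^^^^^^
  File "h.py", line 10, in ray
    return np.array(p["xyz"]),np.array(p["rotation"]).reshape(3,3)@np.array([s[0],-s[1],-1])
                              ~~~~~~~~~~~~~~~~~~~~~~~~~~~~~~~^^^^^
ValueError: cannot reshape array of size 4 into shape (3,3)
```

View pics/crop.png

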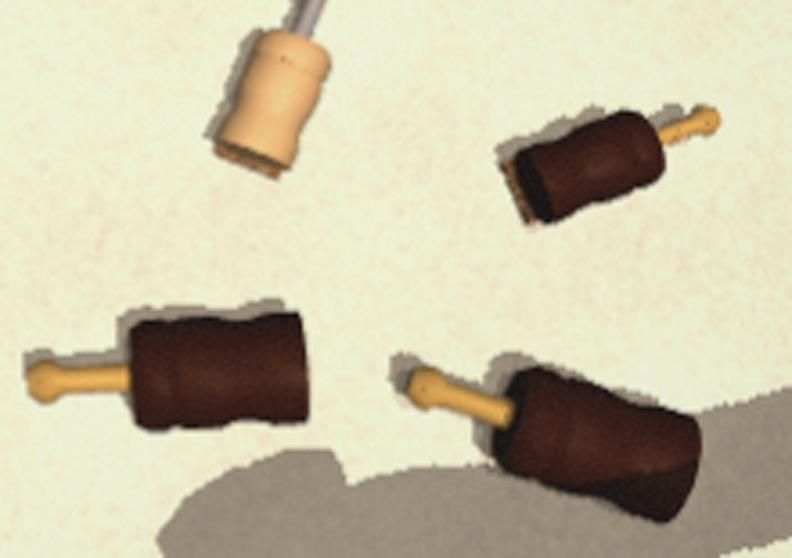

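The crop shows three dark mills. The upper-right one, at crop (590,165) or top (403,211), is clearly the smallest and sits on a stand. Its brass knob points right and up, ending at crop (708,120) or top (437,198). The other two are bigger look-alikes. The camera rotation is a quaternion, so I'll fix the helper.

```bash
sed -i 's/np.array(p\["rotation"\]).reshape(3,3)/Rm(p)/' h.py; cat >> h.py <<'E'
from scipy.spatial.transform import Rotation as R
def Rm(p): return R.from_quat(p["rotation"]).as_matrix()
E
python3 b.py
```

```text
top mask ((411.9355773925781, 207.33245849609375), (23.405433654785156, 59.805908203125), 68.96248626708984)
 size 0.13426766010867502 0.0515413744816518 [ 0.4824 -0.3405  0.035 ]
top mask ((392.4005126953125, 283.7676696777344), (84.73713684082031, 31.645658493041992), 18.004159927368164)
 size 0.06841986325623259 0.18172066681554183 [ 0.3164 -0.2907  0.035 ]
top mask ((285.943115234375, 269.1228942871094), (32.530521392822266, 78.08536529541016), 88.26429748535156)
 size 0.17046157637076023 0.06992400443605541 [ 0.3486 -0.0612  0.035 ]
top mask ((151.91763305664062, 137.42941284179688), (150.5552520751953, 76.15962982177734), 85.60128784179688)
 size 0.1773585401455571 0.3528838732780786 [0.6492 0.2413 0.035 ]
dark_mill_center [186.0, 241.1] [403.8, 210.9] (array([ 0.4739, -0.3249,  0.0349]), np.float64(0.00550328273974008)) z35 [ 0.4728 -0.3276  0.035 ] [ 0.4744 -0.3221  0.035 ]
dark_mill_knob [161.9, 255.8] [439.5, 196.7] (array([ 0.5067, -0.3994,  0.0325]), np.float64(0.0076495762497971395)) z35 [ 0.5104 -0.3952  0.035 ] [ 0.5056 -0.4024  0.035 ]
pale_mill_center [258.2, 243.6] [314.6, 193.7] (array([ 0.5141, -0.1298,  0.0299]), np.float64(0.006808676041764818)) z35 [ 0.5172 -0.1334  0.035 ] [ 0.5138 -0.126   0.035 ]
rack_roof [401.0, 230.5] [142.4, 125.8] (array([0.6306, 0.2163, 0.1553]), np.float64(0.004870554405517488)) z35 [0.5464 0.2638 0.035 ] [0.6724 0.2634 0.035 ]
mouth [0.5271 0.2041 0.097 ]
roof [0.6341 0.2223 0.1462] [0.6247 0.2175 0.1462]
```

```bash
cat > c.py <<'E'
from h import *
from scipy.optimize import minimize
np.set_printoptions(precision=4,suppress=True)
s=viewer.get_image("scene"); t=viewer.get_image("top")
print("lamp base",on_z(s,(110,122),0), "lamp-head if z=.4",on_z(s,(113,25),.4))
def sil(p,x,y,a):   # silhouette of mill: cylinder + knob
    m=np.zeros(p["color"].shape[:2],np.uint8); th=np.linspace(0,2*np.pi,24,endpoint=False)
    d=np.array([np.cos(a),np.sin(a),0]); n=np.array([-d[1],d[0],0]); c=np.array([x,y,.035])
    for lo,hi,r in((-.038,.038,.025),(.038,.074,.005),(.066,.084,.009)):
        P=np.array([c+d*l+r*(np.cos(q)*n+np.sin(q)*np.array([0,0,1])) for l in(lo,hi) for q in th])
        cv2.fillConvexPoly(m,(cv2.convexHull(proj(p,P).astype(np.float32))*16).astype(np.int32),1,shift=4)
    return m>0
def fit(name,us,ut,x0):
    ms=[]
    for p,u in((s,us),(t,ut)):
        q=min(masks_of(p,name),key=lambda q:np.hypot(*(np.array(q["extent"][:2])-u))); ms.append((p,q["mask"])); print(name,q["extent"])
    def cost(v,sel=ms): return sum(1-(sil(p,*v)&m).sum()/(sil(p,*v)|m).sum() for p,m in sel)
    for sel in (ms,ms[:1],ms[1:]):
        r=minimize(cost,x0,args=(sel,),method="Nelder-Mead",options=dict(initial_simplex=[x0,np.add(x0,[.01,0,0]),np.add(x0,[0,.01,0]),np.add(x0,[0,0,.2])]))
        print("  x,y,deg",r.x[:2],np.degrees(r.x[2]),"1-IoU",r.fun)
fit("dark_mill_center",(182,244),(412,209),[.474,-.325,-1.16])
fit("pale_mill_center",(259,247),(316,187),[.515,-.13,-.3])
# networks, averaged
for n,z in(("rack_mouth",.097),("rack_roof",.1462)):
    L=[]
    for k in range(5):
        p=viewer.get_image("top"); q=place_of(p,n)
        if q and q[0]["score"]>.5: L.append(on_z(p,q[0]["uv"],z))
    print(n,np.mean(L,0),np.std(L,0),len(L))
# red kerb, left boundary and wood floor outline in top
hsv=cv2.cvtColor(t["color"],cv2.COLOR_BGR2HSV); red=((hsv[...,0]<8)|(hsv[...,0]>172))&(hsv[...,1]>130)&(hsv[...,2]>40)
red[:,:120]=0; red[:,260:]=0; red[:60]=0; red[215:]=0
rows=np.where(red.any(1))[0]; print("red rows",[(r,np.where(red[r])[0].min(),np.where(red[r])[0].max()) for r in rows[::8]], rows.max())
cv2.imwrite("pics/rack.png",cv2.convertScaleAbs(cv2.resize(t["color"][55:225,100:215],None,fx=3.5,fy=3.5,interpolation=cv2.INTER_CUBIC),alpha=1.8))
print(telemetry.state()["clock"])
E
python3 c.py
```

```text
lamp base [-0.1374 -0.5813  0.    ] lamp-head if z=.4 [-0.0866 -0.4679  0.4   ]
dark_mill_center [182.6, 243.8, 43.5, 25.4]
dark_mill_center [411.9, 210.4, 55.9, 30.9]
  x,y,deg [ 0.4742 -0.3222] -69.07353191861395 1-IoU 0.23017465474185195
  x,y,deg [ 0.4734 -0.3246] -69.16468823202128 1-IoU 0.1124260355029586
  x,y,deg [ 0.4745 -0.3223] -68.18748545695496 1-IoU 0.07390917186108636
pale_mill_center [258.1, 247.2, 28.9, 44.0]
pale_mill_center [316.3, 186.1, 34.8, 54.7]
  x,y,deg [ 0.5145 -0.1297] -21.795065542587842 1-IoU 0.3086704039409939
  x,y,deg [ 0.513  -0.1333] -21.462744745208866 1-IoU 0.14655172413793105
  x,y,deg [ 0.5158 -0.1279] -22.89158443121379 1-IoU 0.1098039215686275
rack_mouth [0.5276 0.2034 0.097 ] [0.0019 0.0032 0.    ] 5
rack_roof [0.6317 0.2196 0.1462] [0.0022 0.0016 0.    ] 5
red rows [(np.int64(78), np.int64(181), np.int64(183)), (np.int64(86), np.int64(180), np.int64(183)), (np.int64(94), np.int64(181), np.int64(184)), (np.int64(102), np.int64(181), np.int64(184)), (np.int64(110), np.int64(181), np.int64(184)), (np.int64(118), np.int64(182), np.int64(185)), (np.int64(126), np.int64(182), np.int64(185)), (np.int64(134), np.int64(183), np.int64(185)), (np.int64(142), np.int64(183), np.int64(186)), (np.int64(150), np.int64(183), np.int64(186)), (np.int64(158), np.int64(184), np.int64(186)), (np.int64(166), np.int64(184), np.int64(187)), (np.int64(174), np.int64(184), np.int64(188)), (np.int64(182), np.int64(185), np.int64(187)), (np.int64(190), np.int64(185), np.int64(188)), (np.int64(198), np.int64(185), np.int64(188)), (np.int64(206), np.int64(186), np.int64(189))] 207
2.95
```

View pics/rack.png

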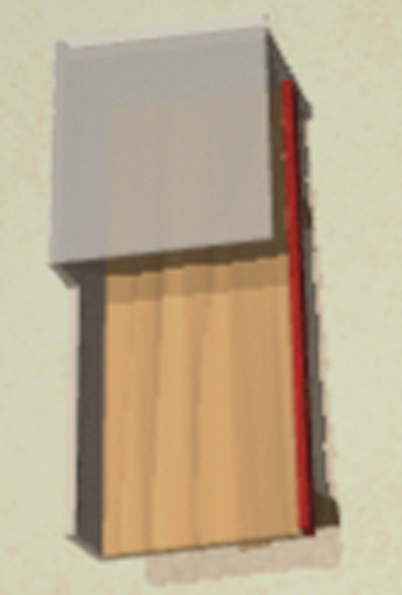

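The enlarged view shows the rack's open floor, with inner lower-left corner at top (129.4,213.6) and the kerb end at about (187,207.5). The clear roof's edge runs near row 128. The red kerb is on the right (-y), and the track runs up the picture (+x). I'll get the rack yaw from these edges.

```bash
cat > d.py <<'E'
from h import *
np.set_printoptions(precision=4,suppress=True)
t=viewer.get_image("top")
fl=lambda s:.097-.2*s
def on(uv,h,u):   # point on the sloped floor raised by h; u=(mouth xy, yaw)
    m,a=u; X=on_z(t,uv,.1+h)
    for _ in range(20): X=on_z(t,uv,fl((X[:2]-m)@[np.cos(a),np.sin(a)])+h)
    return X
m,a=np.array([.5276,.2034]),.12
for _ in range(4):
    u=(m,a); A=on((129.4,213.6),0,u); B=on((130,130),0,u); C=on((185.6,206),.01,u); Dp=on((180.5,86),.01,u)
    w=[np.degrees(np.arctan2(*(q-p)[1::-1])) for p,q in((A,B),(C,Dp))]
    e=np.degrees(np.arctan2(*(A-C)[1::-1]))-90
    a=np.radians(np.mean(w)); d=np.array([np.cos(a),np.sin(a)]); n=np.array([-d[1],d[0]])
    mid=(A[:2]@n+C[:2]@n)/2; up=(A[:2]@d); m=n*mid+d*(up+.06)
    print("yaw wall,kerb",w,"end edge",e,"mouth",m,"width",(A-C)[:2]@n, "A",A,"C",C)
R_=[on_z(t,x,.1462) for x in((100+51/3.5,55+265/3.5),(100+272/3.5,55+240/3.5))]
print("roof edge",R_,np.degrees(np.arctan2(*(R_[0]-R_[1])[1::-1]))-90, "mid",np.mean(R_,0), "pred", m+.104*d)
E
python3 d.py
```

```text
yaw wall,kerb [np.float64(6.375858389163767), np.float64(6.4984159842477105)] end edge 6.6843195980906955 mouth [0.5299 0.2046] width 0.11716935642119143 A [0.4637 0.2561 0.1084] C [0.4773 0.1397 0.1185]
yaw wall,kerb [np.float64(6.376027268390797), np.float64(6.498473880031653)] end edge 6.697628131685988 mouth [0.5298 0.2044] width 0.11703898387099296 A [0.4636 0.2559 0.109 ] C [0.4773 0.1396 0.1189]
yaw wall,kerb [np.float64(6.376027258863603), np.float64(6.498473885843634)] end edge 6.697642830972015 mouth [0.5298 0.2044] width 0.1170416973395272 A [0.4636 0.2559 0.109 ] C [0.4773 0.1396 0.1189]
yaw wall,kerb [np.float64(6.376027258863751), np.float64(6.498473885843537)] end edge 6.697642265261834 mouth [0.5298 0.2044] width 0.11704161376554027 A [0.4636 0.2559 0.109 ] C [0.4773 0.1396 0.1189]
roof edge [array([0.6246, 0.2772, 0.1462]), array([0.6381, 0.1523, 0.1462])] 6.177234510365594 mid [0.6313 0.2147 0.1462] pred [0.6331 0.2161]
```

servo_tool(
  plan=[
    {"hand":1,"delta_pos":[40,20,0],"turn":1.1},
    {"hand":1,"delta_pos":[75,45,0],"turn":2.2},
    {"hand":1,"delta_pos":[105,75,0],"turn":3.4},
    {"hand":1,"delta_pos":[135,105,0],"turn":4.5},
    {"hand":1,"delta_pos":[165,135,0],"turn":5.7},
    {"hand":1,"delta_pos":[190,165,0],"turn":6.8},
    {"hand":1,"delta_pos":[215,195,0],"turn":8},
    {"hand":1,"delta_pos":[240,225,0],"turn":9.1},
    {"hand":1,"delta_pos":[260,255,0],"turn":10.3},
    {"hand":1,"delta_pos":[270,280,0],"turn":11.4},
    {"hand":1,"delta_pos":[281,298,0],"turn":12.6},
    {"hand":1,"delta_pos":[281,298,0],"turn":13.7},
  ],
)

```text
clock: 4.0
tcp_pos: [0.4775, -0.3168, 0.2318]
eef_rot: [0.641, 0.768, 0.002, 0.0]
force: [1.1, 0.2, 0.5]
gripper_width: 0.0852
grasp_force: 0.0
```

servo_tool(
  plan=[
    {"hand":1,"delta_pos":[0,0,-35],"turn":1.0},
    {"hand":1,"delta_pos":[0,0,-70],"turn":1.95},
    {"hand":1,"delta_pos":[0,0,-100],"turn":1.95},
    {"hand":1,"delta_pos":[0,0,-115],"turn":1.95},
    {"hand":1,"delta_pos":[0,0,-115],"turn":1.95},
    {"hand":1,"delta_pos":[0,0,-115],"turn":1.95},
  ],
)

```text
clock: 4.5
tcp_pos: [0.474, -0.3225, 0.1161]
eef_rot: [0.565, 0.825, 0.0, -0.001]
force: [-0.8, 0.2, 0.3]
gripper_width: 0.0853
grasp_force: 0.0
```

```bash
cat > e.py <<'E'
from h import *
s=viewer.get_image("scene");t=viewer.get_image("top")
a=cv2.resize(s["color"][180:300,120:260],None,fx=3,fy=3);b=cv2.resize(t["color"][150:270,340:480],None,fx=3,fy=3)
import sys; cv2.imwrite(sys.argv[1],cv2.resize(cv2.convertScaleAbs(np.hstack([a,b]),alpha=1.8),(798,342)))
S=telemetry.state(); print(S["tcp_pos"],S["eef_rot"],S["joints"],S["qvel"],S["force"],S["gripper_width"])
E
python3 e.py pics/g1.png
```

```text
[ 0.47535733 -0.32317675  0.11783376] [5.65044952e-01 8.25059065e-01 5.86576269e-05 1.31826301e-03] [ 0.83035522  0.59290004 -0.41763492  1.80970663  0.32065732  0.80334288
  0.62153463] [-2.36309026e-05 -9.18612368e-03 -2.10700025e-03 -1.90435053e-03
  4.90709354e-04 -1.27164217e-03 -1.10061532e-03] [ 0.46951649 -0.01866291  1.27813642] 0.08577722163647329
```

View pics/g1.png

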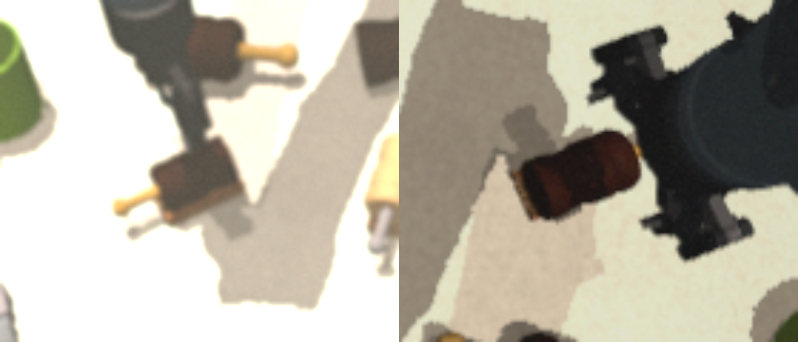

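The gripper straddles the mill with its closing line across the axis, and the offset in the top view is parallax. Next I descend and close.

servo_tool(
  plan=[
    {"hand":1,"delta_pos":[0,0,-30]},
    {"hand":1,"delta_pos":[0,0,-55]},
    {"hand":1,"delta_pos":[0,0,-80]},
    {"hand":1,"delta_pos":[0,0,-95]},
    {"hand":1,"delta_pos":[0,0,-102]},
    {"hand":1,"delta_pos":[0,0,-102]},
  ],
)

```text
schema error: expected keys hand, delta_pos, turn
```

servo_tool(
  plan=[
    {"hand":0,"delta_pos":[0,0,0]},
    {"hand":0,"delta_pos":[0,0,0]},
    {"hand":0,"delta_pos":[0,0,0]},
    {"hand":0,"delta_pos":[0,0,0]},
    {"hand":0,"delta_pos":[0,0,0]},
    {"hand":0,"delta_pos":[0,0,0]},
    {"hand":0,"delta_pos":[0,0,0]},
    {"hand":0,"delta_pos":[0,0,0]},
  ],
)

```text
schema error: expected keys hand, delta_pos, turn
```

servo_tool(
  plan=[
    {"hand":1,"delta_pos":[0,0,-30],"turn":0},
    {"hand":1,"delta_pos":[0,0,-55],"turn":0},
    {"hand":1,"delta_pos":[0,0,-80],"turn":0},
    {"hand":1,"delta_pos":[0,0,-95],"turn":0},
    {"hand":1,"delta_pos":[0,0,-102],"turn":0},
    {"hand":1,"delta_pos":[0,0,-102],"turn":0},
  ],
)

```text
clock: 5.1
tcp_pos: [0.4743, -0.3227, 0.0142]
eef_rot: [0.565, 0.825, -0.0, -0.0]
force: [-0.4, -0.5, -0.6]
gripper_width: 0.0855
grasp_force: 0.0
```

servo_tool(
  plan=[
    {"hand":0,"delta_pos":[0,0,0],"turn":0},
    {"hand":0,"delta_pos":[0,0,0],"turn":0},
    {"hand":0,"delta_pos":[0,0,0],"turn":0},
    {"hand":0,"delta_pos":[0,0,0],"turn":0},
    {"hand":0,"delta_pos":[0,0,0],"turn":0},
    {"hand":0,"delta_pos":[0,0,0],"turn":0},
    {"hand":0,"delta_pos":[0,0,0],"turn":0},
    {"hand":0,"delta_pos":[0,0,0],"turn":0},
  ],
)

```text
clock: 5.77
tcp_pos: [0.4755, -0.3233, 0.0161]
eef_rot: [0.565, 0.825, 0.0, 0.002]
force: [-1.1, -0.5, 6.5]
gripper_width: 0.0485
grasp_force: 61.0
```

servo_tool(
  plan=[
    {"hand":0,"delta_pos":[0,0,15],"turn":0},
    {"hand":0,"delta_pos":[0,0,45],"turn":0},
    {"hand":0,"delta_pos":[0,0,80],"turn":0},
    {"hand":0,"delta_pos":[0,0,120],"turn":0},
    {"hand":0,"delta_pos":[0,0,160],"turn":0},
    {"hand":0,"delta_pos":[0,0,186],"turn":0},
    {"hand":0,"delta_pos":[0,0,186],"turn":0},
  ],
)

```text
clock: 6.35
tcp_pos: [0.4777, -0.3244, 0.2073]
eef_rot: [0.565, 0.825, -0.0, 0.006]
force: [1.3, 0.2, -1.8]
gripper_width: 0.0486
grasp_force: 62.6
```

```bash
cat > f.py <<'E'
from h import *
import sys
s=viewer.get_image("scene");t=viewer.get_image("top")
cv2.imwrite(sys.argv[1],cv2.convertScaleAbs(cv2.resize(np.hstack([s["color"],t["color"]]),(800,300)),alpha=1.8))
S=telemetry.state(); T=S["tcp_pos"]; print(T,S["eef_rot"],S["force"],S["torque"],S["gripper_width"],S["grasp_force"])
c=T+[0,0,.021]; print("expected center px",proj(s,c),proj(t,c))
for n in NAMES[:2]:
    for p in(s,t): print(n,[(round(float(q["score"]),2),np.round(q["uv"],1)) for q in place_of(p,n)])
E
python3 f.py pics/l1.png
```

```text
[ 0.47452732 -0.32308625  0.20168314] [ 5.65137480e-01  8.24995532e-01 -2.50194672e-04  1.39215815e-03] [-0.54066625 -0.94401077 -2.9380083 ] [ 0.04091289  0.02334027 -0.02148417] 0.04869540561137157 62.593889236450195
expected center px [[175.32661919 195.94318335]] [[439.22087843 198.73663035]]
dark_mill_center [(0.72, array([174.9, 199.3])), (0.64, array([186.3, 194.4])), (0.64, array([264.1, 197.1]))]
dark_mill_center [(0.95, array([402.9, 284.6])), (0.87, array([439.3, 197.4])), (0.87, array([299.1, 269.7]))]
dark_mill_knob [(0.94, array([223.8, 202.9])), (0.65, array([300.6, 188.3])), (0.59, array([145.4, 206.8]))]
dark_mill_knob [(0.88, array([358.5, 268.9])), (0.6, array([248.4, 273.6]))]
```

View pics/l1.png

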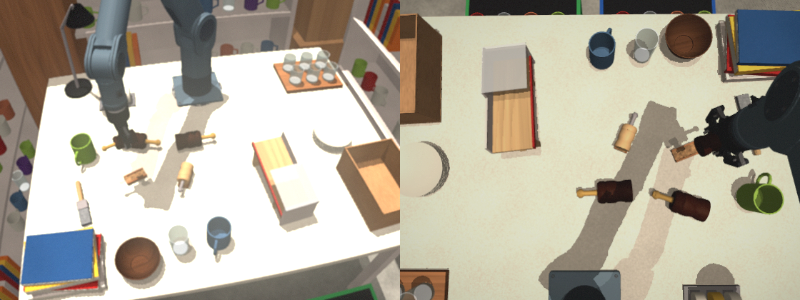

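The mill is held: the empty stand shows at panel (135,177), and the mill sits at the expected pixels. I'll carry it above the mouth.

servo_tool(
  plan=[
    {"hand":0,"delta_pos":[2,15,0],"turn":-0.1},
    {"hand":0,"delta_pos":[5,40,0],"turn":-0.2},
    {"hand":0,"delta_pos":[8,70,0],"turn":-0.4},
    {"hand":0,"delta_pos":[11,105,0],"turn":-0.6},
    {"hand":0,"delta_pos":[15,140,0],"turn":-0.8},
    {"hand":0,"delta_pos":[19,175,0],"turn":-1.0},
    {"hand":0,"delta_pos":[23,210,0],"turn":-1.2},
    {"hand":0,"delta_pos":[27,245,0],"turn":-1.4},
    {"hand":0,"delta_pos":[31,280,0],"turn":-1.6},
    {"hand":0,"delta_pos":[35,315,0],"turn":-1.8},
    {"hand":0,"delta_pos":[39,350,0],"turn":-2.0},
    {"hand":0,"delta_pos":[42,380,0],"turn":-2.1},
  ],
)

```text
clock: 7.65
tcp_pos: [0.5155, 0.0601, 0.1993]
eef_rot: [0.652, 0.758, -0.0, -0.001]
force: [0.3, 0.3, -2.5]
gripper_width: 0.0485
grasp_force: 62.6
```

servo_tool(
  plan=[
    {"hand":0,"delta_pos":[3,35,0],"turn":-0.1},
    {"hand":0,"delta_pos":[6,70,0],"turn":-0.2},
    {"hand":0,"delta_pos":[9,100,0],"turn":-0.3},
    {"hand":0,"delta_pos":[11,125,0],"turn":-0.35},
    {"hand":0,"delta_pos":[13,140,0],"turn":-0.35},
    {"hand":0,"delta_pos":[13,147,0],"turn":-0.35},
    {"hand":0,"delta_pos":[13,147,0],"turn":-0.35},
    {"hand":0,"delta_pos":[13,147,0],"turn":-0.35},
    {"hand":0,"delta_pos":[13,147,0],"turn":-0.35},
  ],
)

```text
clock: 8.4
tcp_pos: [0.5292, 0.2023, 0.1997]
eef_rot: [0.667, 0.745, -0.001, 0.0]
force: [-0.3, 0.2, -1.8]
gripper_width: 0.0485
grasp_force: 62.6
```

```bash
python3 f.py pics/m1.png
```

```text
[0.52938925 0.20254652 0.20007205] [ 6.66753133e-01  7.45278420e-01 -5.15525993e-04  2.64756050e-04] [ 0.71927229 -0.33824468 -1.22341488] [-0.018234    0.02966966  0.02315507] 0.04802988778793935 62.58725881576538
expected center px [[388.29020289 183.41848651]] [[136.22440329 169.47097227]]
dark_mill_center [(0.93, array([184.4, 196.2])), (0.77, array([388.5, 185. ])), (0.67, array([264.2, 195. ]))]
dark_mill_center [(0.69, array([403.2, 287.5])), (0.67, array([136.5, 171.1]))]
dark_mill_knob [(0.81, array([300. , 190.6])), (0.75, array([357.7, 191.2])), (0.72, array([225.6, 201. ])), (0.39, array([257.6, 242.8]))]
dark_mill_knob [(0.93, array([353.8, 271.7])), (0.8, array([249.5, 273.7])), (0.69, array([183.2, 167. ]))]
```

View pics/m1.png

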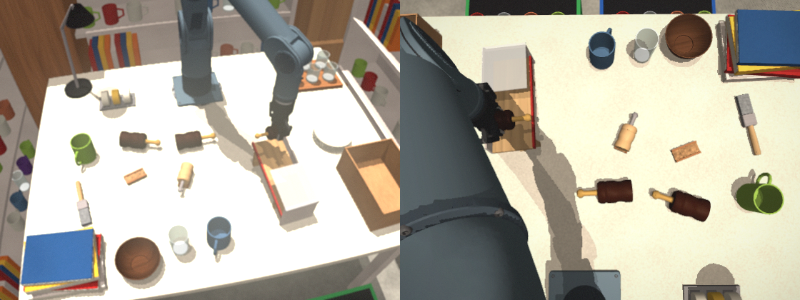

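The mill is over the mouth at panel (505,121), with its knob pointing -y over the kerb at (528,118). Next I lower it to the release height.

servo_tool(
  plan=[
    {"hand":0,"delta_pos":[0,0,-20],"turn":0},
    {"hand":0,"delta_pos":[0,0,-45],"turn":0},
    {"hand":0,"delta_pos":[0,0,-65],"turn":0},
    {"hand":0,"delta_pos":[0,0,-80],"turn":0},
    {"hand":0,"delta_pos":[0,0,-86],"turn":0},
    {"hand":0,"delta_pos":[0,0,-86],"turn":0},
    {"hand":0,"delta_pos":[0,0,-86],"turn":0},
    {"hand":0,"delta_pos":[0,0,-86],"turn":0},
  ],
)

```text
clock: 9.37
tcp_pos: [0.53, 0.2048, 0.1155]
eef_rot: [0.666, 0.746, 0.001, 0.0]
force: [0.5, 0.6, -0.7]
gripper_width: 0.0485
grasp_force: 62.6
```

servo_tool(
  plan=[
    {"hand":1,"delta_pos":[0,0,0],"turn":0},
    {"hand":1,"delta_pos":[0,0,0],"turn":0},
    {"hand":1,"delta_pos":[0,0,0],"turn":0},
    {"hand":1,"delta_pos":[0,0,0],"turn":0},
    {"hand":1,"delta_pos":[0,0,20],"turn":0},
    {"hand":1,"delta_pos":[0,0,50],"turn":0},
    {"hand":1,"delta_pos":[0,0,80],"turn":0},
    {"hand":1,"delta_pos":[0,0,110],"turn":0},
    {"hand":1,"delta_pos":[0,0,140],"turn":0},
    {"hand":1,"delta_pos":[0,0,150],"turn":0},
    {"hand":1,"delta_pos":[0,0,150],"turn":0},
  ],
)

```text
clock: 10.28
tcp_pos: [0.5308, 0.2053, 0.2675]
eef_rot: [0.666, 0.746, 0.003, 0.001]
force: [0.2, -0.1, -0.1]
gripper_width: 0.0852
grasp_force: 0.0
```

servo_tool(
  plan=[
    {"hand":1,"delta_pos":[-5,-30,0],"turn":0},
    {"hand":1,"delta_pos":[-10,-65,0],"turn":0},
    {"hand":1,"delta_pos":[-15,-100,0],"turn":0},
    {"hand":1,"delta_pos":[-20,-135,0],"turn":0},
    {"hand":1,"delta_pos":[-25,-170,0],"turn":0},
    {"hand":1,"delta_pos":[-30,-200,0],"turn":0},
    {"hand":1,"delta_pos":[-30,-220,0],"turn":0},
    {"hand":1,"delta_pos":[-30,-220,0],"turn":0},
    {"hand":1,"delta_pos":[-30,-220,0],"turn":0},
    {"hand":1,"delta_pos":[-30,-220,0],"turn":0},
    {"hand":1,"delta_pos":[-30,-220,0],"turn":0},
    {"hand":1,"delta_pos":[-30,-220,0],"turn":0},
  ],
)

```text
clock: 11.28
tcp_pos: [0.4991, -0.0142, 0.264]
eef_rot: [0.665, 0.747, 0.0, -0.0]
force: [-0.4, 0.6, -0.4]
gripper_width: 0.0852
grasp_force: 0.0
```

servo_tool(
  plan=[
    {"hand":1,"delta_pos":[0,0,0],"turn":0},
    {"hand":1,"delta_pos":[0,0,0],"turn":0},
    {"hand":1,"delta_pos":[0,0,0],"turn":0},
    {"hand":1,"delta_pos":[0,0,0],"turn":0},
    {"hand":1,"delta_pos":[0,0,0],"turn":0},
    {"hand":1,"delta_pos":[0,0,0],"turn":0},
    {"hand":1,"delta_pos":[0,0,0],"turn":0},
    {"hand":1,"delta_pos":[0,0,0],"turn":0},
    {"hand":1,"delta_pos":[0,0,0],"turn":0},
    {"hand":1,"delta_pos":[0,0,0],"turn":0},
    {"hand":1,"delta_pos":[0,0,0],"turn":0},
    {"hand":1,"delta_pos":[0,0,0],"turn":0},
  ],
)

```text
clock: 12.28
tcp_pos: [0.4992, -0.0156, 0.2643]
eef_rot: [0.666, 0.746, -0.0, 0.0]
force: [0.1, 0.7, -0.3]
gripper_width: 0.0857
grasp_force: 0.0
```

```bash
cat > g.py <<'E'
from h import *
s=viewer.get_image("scene");t=viewer.get_image("top")
a=cv2.resize(s["color"][170:320,340:480],(400,428));b=cv2.resize(t["color"][50:220,90:249],(400,428))
cv2.imwrite("pics/end.png",cv2.convertScaleAbs(np.hstack([a,b]),alpha=2))
m=np.array([.5295,.2042]); y=np.radians(6.5); d=np.array([np.cos(y),np.sin(y)])
c=[*(m+.215*d),.097-.2*.215+.0255]; k=np.array(c)+.084*np.array([d[1],-d[0],0])
print("expected rest center/knob",proj(s,[c,k]),proj(t,[c,k]))
for n in NAMES[:2]:
    for p in(s,t): print(n,[(round(float(q["score"]),2),np.round(q["uv"],1)) for q in place_of(p,n)])
S=telemetry.state();print(S["clock"],S["tcp_pos"],S["force"],S["gripper_width"])
E
python3 g.py
```

```text
expected rest center/knob [[415.4527202  283.45721983]
 [384.58974786 292.46579428]] [[152.2461808   87.60035538]
 [190.45876179  83.08317586]]
dark_mill_center [(0.94, array([263.6, 197.6])), (0.92, array([188. , 196.1]))]
dark_mill_center [(0.58, array([404.6, 287.9]))]
dark_mill_knob [(0.7, array([304. , 185.4])), (0.62, array([223.5, 199.8])), (0.57, array([384.8, 291.4]))]
dark_mill_knob [(0.85, array([355.5, 271.2]))]
12.5833 [ 0.49920545 -0.01560753  0.26429226] [ 0.20479059  0.11406866 -0.37681337] 0.08554394144608791
```

View pics/end.png

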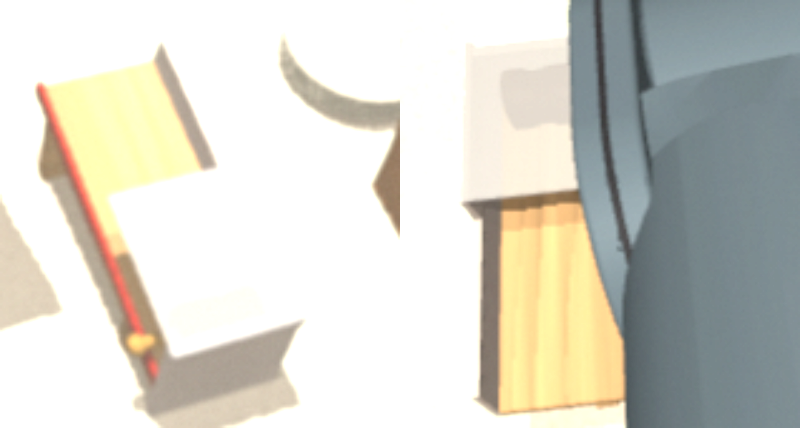

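The brass knob overhangs the kerb at scene (384.8,291.4), against a predicted rest position of (384.6,292.5). The mill's shadowed body shows under the roof at the stop, and the arm touches nothing.

```bash
python3 -c "
from h import *
p=viewer.get_image('scene'); print([q['uv'] for q in place_of(p,'dark_mill_knob')],[q['uv'] for q in place_of(p,'pale_mill_center')])
print(arm.sign_off())"
```

```text
[[222.9, 200.6], [301.5, 190.5], [383.3, 288.5]] [[258.3, 242.8]]
the job is handed in; nothing more can be done
None
```

I handed the job in at about 13 s: the dark mill rolled down under the clear roof and rests at the end stop with its knob out over the red kerb, and the pale mill was not moved.

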